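# Stack a valve in the tilted assembly nest and bolt it down

### The job

Build the small valve up in the pocket of the sloping assembly nest: the valve body first, then the spacer plate on it, then the bonnet cover on top, each lying square and flat in the pocket, and let go of each before fetching the next. Then lift the keeper bolt by its black tab over the catch, slide it down the slope until it stops over the cover's edge, and let it down so that it holds the stack. Do not knock over or shift the spray can, the glue bottle or the tape measure.

Things in the scene. Friction and masses are not known exactly. Their poses are not given: they have to be found in the camera images.
- plate: Sloping grey plate of the fixed assembly nest, always at 25 degrees to the bench, low edge towards the robot. Origin: centre of the pocket floor on its upper face, 40 mm over the bench. x points up the slope, y across, z square out of the plate (up and towards the robot). Plate: x -55..138, y -50..50 mm; its base y -65..65. A seated part has its x along the plate's x.
- pocket_mouth (a point): Centre of the pocket's mouth, 52 mm out from its floor. The pocket is 73 mm along plate x, 57 along y (2.5 mm play each side), bounded only by four dark corner angles: inner legs 12 mm, walls 8 mm thick, 52 mm tall, straight up to 44, above that flared 4 mm outward. Between them the sides are open for fingers: 49 mm wide gaps in the long sides (y = +-28.5 mm), 33 mm in the ends.
- rail (a point): Centre of the top of the rail block that carries the keeper bolt, at plate x = 106, z = 33 mm. The block is 40 mm wide (y), x 75..138 mm. Two staples over the bolt, at plate x = 97 and 128 mm, 38 mm wide, reach to z = 67 mm.
- valve_body: Aluminium valve body, a block 68 (x) x 52 (y) x 26 (z) mm, with a pipe stub 8 mm long, 19 mm diameter in each short end (these go in the pocket's 33 mm end gaps), dark bore in the top. 0.3 kg. Origin: centre of the underside, z up. Stands on the bench; same either way round. Seated: origin on the plate's origin.
- spacer: Dark steel spacer plate, 68 (x) x 52 (y) x 10 (z) mm with a 30 mm round window. 0.08 kg. Origin: centre of the underside, z up. Lies flat on the bench; same either way round. Seated: origin at plate z = 26 mm.
- cover: Aluminium bonnet cover: plate 68 (x) x 52 (y) x 8 (z) mm, in its middle a round bonnet (26 mm diameter, top 28 mm over the underside), four screw heads 9 mm wide, 5 mm high at x +-27, y +-19 mm. 0.18 kg. Origin: centre of the underside, z up. Lies on the bench, bonnet up; same either way round. Seated: origin at plate z = 36 mm.
- keeper_tab (a point): Middle of the top of the keeper bolt's black tab: 16 mm along plate x, 12 mm along y (pinch it across y), standing 39 mm out of the bolt. The bolt is a steel bar 22 x 8 mm, 117 mm long along plate x, nose 30 mm down-slope of the tab, 0.25 kg; at rest its underside is 43 mm over the plate. Parked: tab top at plate x = 78, z = 90 mm.
- keeper (a joint): Travel of the keeper bolt down the slope (plate -x), m: 0 to 0.002 parked (nose 12 mm clear of the pocket), 0.030 home, nose 18 mm in over the cover's edge. While down, a tooth under it stands behind a 7 mm high catch ridge and it cannot travel. Lifted 8 mm or more it slides freely, by its own weight too; past 0.018 it can drop again.
- keeper_lift (a joint): Lift of the keeper bolt along plate z, m: 0 down on its rail, at most 0.011 in its staples. Falls back by its own weight (about 2 N). Home on a complete stack it rests on the cover at about 0.001.
- spray_can: Bystander: upright spray can, 65 mm diameter, 204 mm tall, origin at the centre of its underside. Leave alone.
- glue_bottle: Bystander: upright glue bottle, 60 mm diameter, 178 mm tall, origin at the centre of its underside. Leave alone.
- tape_measure: Bystander: yellow tape measure, 38 x 78 x 67 mm high, origin at the centre of its underside. Leave alone.

How it is judged (in metres and radians):
On the way, in this order (a step that is already met when the one before it is completed fails the run):
1. the valve body lies seated in the pocket, let go (x of valve_body in the frame of plate between -0.004 and 0.004 m and y of valve_body in the frame of plate between -0.004 and 0.004 m and z of valve_body in the frame of plate between -0.003 and 0.003 m and angle between the x axis of valve_body and the x axis of plate, either way round below 0.1 rad and angle between the z axis of valve_body and the z axis of plate, either way round below 0.06 rad and contact force between the fingers and anything else below 0.5 N), for 0.2 s.
2. the spacer lies on the seated body, let go (all of step 1 and x of spacer in the frame of plate between -0.004 and 0.004 m and y of spacer in the frame of plate between -0.004 and 0.004 m and z of spacer in the frame of plate between 0.023 and 0.029 m and angle between the x axis of spacer and the x axis of plate, either way round below 0.1 rad and angle between the z axis of spacer and the z axis of plate, either way round below 0.06 rad), for 0.2 s.
3. the cover lies on the spacer, let go, the keeper still parked (all of step 2 and x of cover in the frame of plate between -0.004 and 0.004 m and y of cover in the frame of plate between -0.004 and 0.004 m and z of cover in the frame of plate between 0.033 and 0.039 m and angle between the x axis of cover and the x axis of plate, either way round below 0.1 rad and angle between the z axis of cover and the z axis of plate, either way round below 0.06 rad and value of joint keeper below 0.006 m), for 0.2 s.
At the end, for the whole second after the job is handed in: Body, spacer and cover lie stacked in the pocket, at rest, each centred within 4 mm, within 3 mm of its seated height, turned under 0.1 rad and tipped under 0.06 rad from the plate; the keeper bolt is at least 26 mm down its travel and dropped to within 3 mm of its rest height (x of valve_body in the frame of plate between -0.004 and 0.004 m and y of valve_body in the frame of plate between -0.004 and 0.004 m and z of valve_body in the frame of plate between -0.003 and 0.003 m and angle between the x axis of each of valve_body, spacer, cover and the x axis of plate, either way round below 0.1 rad and angle between the z axis of each of valve_body, spacer, cover and the z axis of plate, either way round below 0.06 rad and x of spacer in the frame of plate between -0.004 and 0.004 m and y of spacer in the frame of plate between -0.004 and 0.004 m and z of spacer in the frame of plate between 0.023 and 0.029 m and x of cover in the frame of plate between -0.004 and 0.004 m and y of cover in the frame of plate between -0.004 and 0.004 m and z of cover in the frame of plate between 0.033 and 0.039 m and value of joint keeper above 0.026 m and value of joint keeper_lift below 0.003 m and linear speed of each of valve_body, spacer, cover below 0.02 m/s); the robot touches nothing.
It fails at once if the spray can is shifted by more than 30 mm or tipped (distance of spray_can from where it was at the start of the episode above 0.03 m or angle between spray_can's own z axis and vertical above 0.3 rad).
It fails at once if the glue bottle is shifted by more than 30 mm or tipped (distance of glue_bottle from where it was at the start of the episode above 0.03 m or angle between glue_bottle's own z axis and vertical above 0.3 rad).
It fails at once if the tape measure is shifted by more than 30 mm or tipped (distance of tape_measure from where it was at the start of the episode above 0.03 m or angle between tape_measure's own z axis and vertical above 0.3 rad).
It also fails if it takes over 72 s, if anything falls off the work surface, if the arm or the gripper's body presses on something with over 40 N, if the wrist force passes 120 N, or if a joint passes its speed limit or range.

### The arm

A 6-joint arm with a two-finger parallel gripper is mounted at the origin on a cart in front of the work surface, level with it; the furniture and walls round the work are solid. World frame = base frame: x ahead of the robot, y to its left, z up, the work surface at z = 0. Lengths are in m, angles in degrees, forces in N, time in s.
With the tool pointing down it reaches from about 0.35 to 1 m from the base axis. Payload 7.1 kg.
Tool frame: the origin (TCP) lies on the front face of the gripper's body, between the roots of the fingers; the fingertips stand 73 mm ahead of it and the grasp point (between the pads) lies 54 mm ahead of it (arm.grasp_offset is the distance from the TCP to the grasp point, in m); z points along the fingers, y is the line along which they close (so a half turn about z gives the same grasp; the last joint's range is limited). The gripper opens to 85 mm and grips with 20 to 120 N. Pads are 22 mm wide; open, the fingers measure 114 mm over their backs; the gripper's body (76 mm by 85 mm) begins 54 mm behind the grasp point. The pads swing forward as they close: fully open they stand 13 mm farther back than shut.
Start: joints at [68.468, 24.242, 93.386, -0, 62.372, -1.089], TCP at [0.218, 0.586, 0.304] pointing down, gripper open.
Joint ranges: [-172.04, 172.04], [-51.8, 120.97], [4.93, 147.93], [-75.15, 255.16], [6.16, 154.13], [-145.62, 145.62]. Speed limits (degrees/s): [136.94, 136.94, 172.46, 180, 180, 180].

### API

Orientations are given as [roll, pitch, yaw] about the fixed x, y, z axes, in that order (R = Rz(yaw) Ry(pitch) Rx(roll)).
In Python, from rig import arm gives the robot as it stands.
- The arm moves only by the tool step_arm, never from a script. Its argument "deltas" is a list of rows, each a list of 3 entries, a list of its own where there are three numbers: the shift along the world's x, y, z in units of 40 mm (1.0 is 40 mm), then the turn about the world's z in units of 5 degrees (1.0 is 5 degrees), then the gripper's target within -1 to 1 (fully open at 1, half-way at 0, shut at -1). A call has 1 to 20 rows; each row shifts and turns the commanded pose from where the row before left it; what a row does not reach is not made up. A row lasts 1/12 s, in which the tool goes at most 41.7 mm and 7.16 degrees, less where a joint would pass 70% of its speed; a pose out of reach is approached as far as the arm can. A call is refused whole if a number of a shift passes 1 or a number of a turn 1, either way. A call with a gripper value outside its range is refused whole. The fingers move at their own pace and stop on an object; "force" is the grip in N (left out, the last holds). Time passes only in rows, so rows that do not move let the fingers close. It gives the time, the measured TCP pose, the force, the opening and the grip force at its end, in the units of the state.
- arm.sense(): the state, without advancing time (a new reading comes with each control period).
- arm.read_camera(name): name is "scene" or "top" or "wrist"; returns the picture (400x640x3 uint8, red, green, blue); there is no depth.
- arm.get_calibration(name): a dict with "fx", "fy", "cx", "cy" (pixels), "eye" and "orientation" of the camera in the world. Camera axes: x right, y up, looking along -z (the intrinsics and any distortion apply to the point x, -y, -z); pixel columns grow to the right and rows downward; lengths in m; the calibration is good to about 2 mm. A picture is of the moment at which its call begins: read the wrist's pose just before it. get_calibration takes no time and is no camera call; for the wrist camera it gives the pose at the moment of the call.
- arm.close_job(): hands the job in; it is judged then, once.
The state is a dict: "time": time; "joint_positions": joint angles; "joint_vel": joint speeds; "effort": joint torques, N m; "tool_pos": TCP position; "tcp_rot": TCP orientation; "force": force on the tool from outside, world axes, zero at the start; "ft_torque": the same for the moment, N m; "opening": opening from 0.0 (shut) to 1.0 (fully open); "grip_force": force on a finger pad.
Only numpy, scipy, OpenCV 4.12 (cv2) and the standard library are available. Lean on these libraries where they do the work, as an engineer would, in place of code of your own. Each camera call takes 0.05 s, during which the arm holds its last target. There are 200 camera calls.

## Working session

There is one attempt and no reset: what is moved stays moved. The work goes in short steps, Python scripts to look and compute and a tool call to move; the robot and the scene stay as the last step left them, time stands still between calls to the robot, and variables do not carry over. Pictures are saved under pics/ and viewed, at most 10 in all, crops included, and the job is handed in when it is done.

Besides the shell and the picture viewer there is one more tool, called after "Request:" as name([rows], argument=value, ...), one row to a line, values as JSON. step_arm: Moves the arm, as the interface text tells. Its arguments: {"type":"object","properties":{"deltas":{"type":"array","items":{"type":"array"}},"force":{"type":"number"}},"required":["deltas"]}

```bash
mkdir -p pics; ls; python3 - <<'E'
from rig import arm
import cv2
for n in("scene","top"):
    cv2.imwrite(f"pics/{n}0.png",cv2.cvtColor(arm.read_camera(n),cv2.COLOR_RGB2BGR)); print(n,arm.get_calibration(n))
print(arm.sense(),arm.get_calibration("wrist"))
E
```

```text
pics
scene {'fx': 414.32373953801, 'fy': 414.32373953801, 'cx': 321.88199136864, 'cy': 197.57662696246845, 'eye': array([ 0.19641366, -1.05710234,  0.8896809 ]), 'orientation': array([ 54.80284907,   0.28492269, -16.54719895])}
top {'fx': 380.0778257905218, 'fy': 380.0778257905218, 'cx': 322.2725181120632, 'cy': 196.26803336551416, 'eye': array([0.34615956, 0.00893077, 1.15612941]), 'orientation': array([  9.01292504,  -1.28394567, -90.71434715])}
{'time': 0.1, 'joint_positions': array([ 6.84670842e+01,  2.42802937e+01,  9.34267850e+01,  3.03065665e-05,
        6.23723287e+01, -1.08878172e+00]), 'joint_vel': array([ 0.08431078, -0.02384689, -0.17002591,  0.07349988, -0.00420798,
        0.12920034]), 'effort': array([ 2.14350025e-04, -5.58427262e+01, -2.82442921e+01, -4.27312193e-05,
        3.01847307e-03, -4.65328367e-05]), 'tool_pos': array([0.21814292, 0.58527864, 0.30322257]), 'tcp_rot': array([-1.79920608e+02, -1.53569908e-03,  1.59555851e+02]), 'force': array([ 0.26802725,  0.06051032, -0.14148639]), 'ft_torque': array([ 0.02882642, -0.00639212, -0.01264775]), 'grip_force': 0.0, 'opening': 0.9991490006053464} {'fx': 349.457838503932, 'fy': 349.457838503932, 'cx': 318.4938089900327, 'cy': 192.37330944802363, 'eye': array([0.14151724, 0.61454914, 0.37470239]), 'orientation': array([-18.80754837,   0.09537566,  69.63380331])}
```

View pics/top0.png

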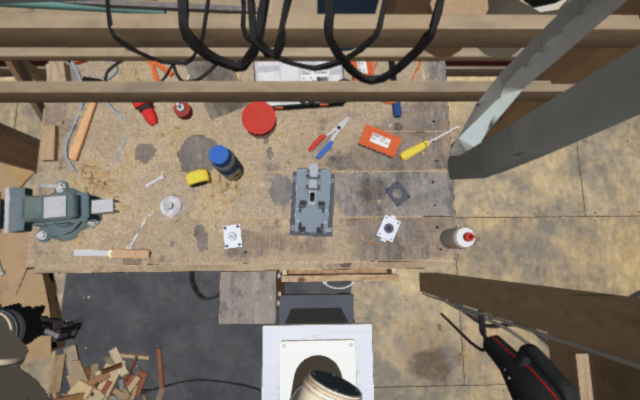

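View pics/scene0.png

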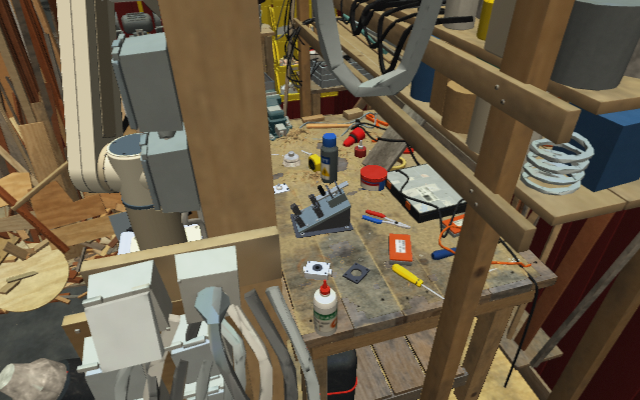

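```bash
cat > h.py <<'E'
import numpy as np, cv2
from scipy.spatial.transform import Rotation as R
from rig import arm
def ray(c,u,v,z):
    d=R.from_euler('xyz',c['orientation'],degrees=True).apply([(u-c['cx'])/c['fx'],-(v-c['cy'])/c['fy'],-1])
    e=np.array(c['eye']); return e+d*(z-e[2])/d[2]
def proj(c,p):
    q=R.from_euler('xyz',c['orientation'],degrees=True).inv().apply(np.asarray(p)-c['eye'])
    return np.c_[c['cx']-c['fx']*q[...,0]/q[...,2], c['cy']+c['fy']*q[...,1]/q[...,2]]
def snap(n,f,crop=None,s=1):
    c=arm.get_calibration(n); im=cv2.cvtColor(arm.read_camera(n),cv2.COLOR_RGB2BGR)
    cv2.imwrite(f"pics/{f}_raw.png",im)
    if crop: im=im[crop[1]:crop[3],crop[0]:crop[2]]
    cv2.imwrite(f"pics/{f}.png",cv2.resize(im,None,fx=s,fy=s,interpolation=cv2.INTER_CUBIC)); return c
E
python3 - <<'E'
from h import *
c=arm.get_calibration("top")
for n,u,v,z in[("a",388,228,.026),("spacer",398,192,.01),("b",233,236,.01),("nest",313,212,.05),("can",222,150,.204),("tape",196,178,.067),("glue",468,237,.178)]: print(n,ray(c,u,v,z))
im=cv2.imread("pics/top0.png")[130:255,180:420]
im1=im[80:125,20:80]
cv2.imwrite("pics/z.png",cv2.resize(im,None,fx=3.3,fy=3.3,interpolation=cv2.INTER_CUBIC))
E
```

```text
a [ 0.42753296 -0.21358041  0.026     ]
spacer [ 0.53887    -0.25197539  0.01      ]
b [0.40982972 0.24932516 0.01      ]
nest [0.47495985 0.00967692 0.05      ]
can [0.61968798 0.24209418 0.204     ]
tape [0.57558439 0.34826415 0.067     ]
glue [ 0.39110634 -0.39036535  0.178     ]
```

View pics/z.png

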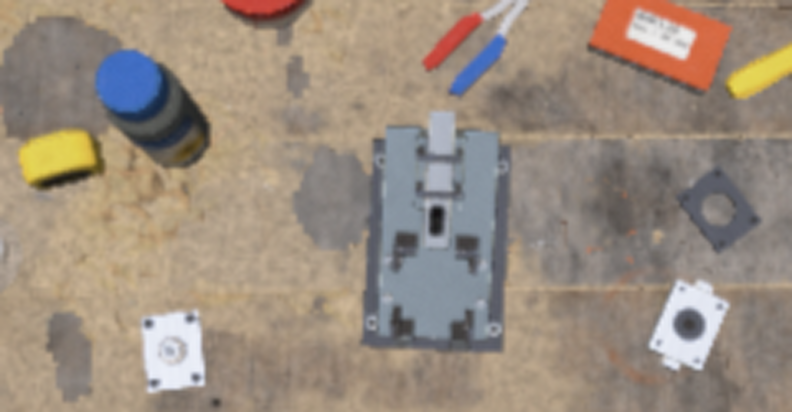

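Request:
step_arm([
  [[0.3,-0.96,0.1],0.25,1],
  [[0.3,-0.96,0.1],0.25,1],
  [[0.3,-0.96,0.1],0.25,1],
  [[0.3,-0.96,0.1],0.25,1],
  [[0.3,-0.96,0.1],0.25,1],
  [[0.3,-0.96,0],0.25,1],
  [[0.3,-0.96,0],0.25,1],
  [[0.3,-0.96,0],0.25,1],
  [[0.3,-0.96,0],0.25,1],
  [[0.3,-0.96,0],0.25,1],
  [[0.3,-0.96,0],0.25,1],
  [[0.3,-0.96,0],0.25,1],
  [[0.3,-0.96,0],0.25,1],
  [[0.3,-0.96,0],0.25,1],
  [[0.3,-0.96,0],0.25,1],
  [[0,0,0],0,1],
  [[0,0,0],0,1],
  [[0,0,0],0,1],
])

```text
time: 1.6
tool_pos: [0.3979, 0.0095, 0.3236]
tcp_rot: [180.0, -0.1, 178.2]
force: [0.0, 1.0, 1.0]
opening: 0.998
grip_force: 0.0
```

```bash
python3 - <<'E'
from h import *
s=arm.sense();print(s['tool_pos'],s['tcp_rot'])
c=snap("wrist","nest",(160,60,480,300),2.5);np.save("nestc.npy",c,allow_pickle=True);print(c)
E
```

```text
[0.39789785 0.00953821 0.32363293] [ 1.79983275e+02 -5.28219300e-02  1.78209982e+02]
{'fx': 349.457838503932, 'fy': 349.457838503932, 'cx': 318.4938089900327, 'cy': 192.37330944802363, 'eye': array([0.31612115, 0.01229696, 0.39519717]), 'orientation': array([-1.87493083e+01,  1.05421863e-03,  8.82884728e+01])}
```

View pics/nest.png

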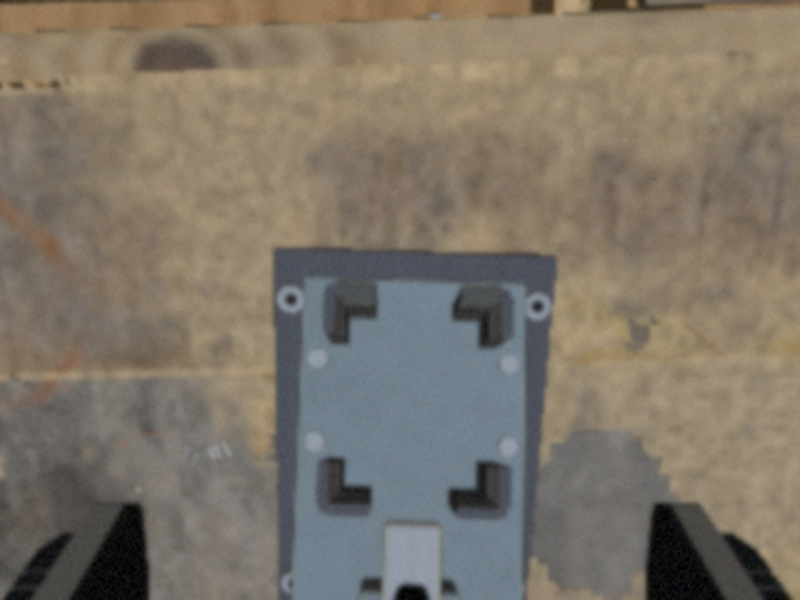

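```bash
cat > fit.py <<'E'
from h import *
from scipy.optimize import least_squares
c=np.load("nestc.npy",allow_pickle=True).item()
P=np.array([(-55,-50,0),(-55,50,0),(48,-11,51),(48,11,51),(-36.5,-28.5,0),(-36.5,-16.5,0),(-24.5,-28.5,0),(-36.5,28.5,0),(-36.5,16.5,0),(-24.5,28.5,0),(36.5,-28.5,0),(36.5,28.5,0)])/1000
Z=np.array([(305,279),(525,286),(384,521),(441,524),(350,317),(377,316),(350,342),(482,320),(455,318),(482,347),(345,486),(478,490)],float)
uv=(Z+.5)/2.5-.5+[160,60]
def T(q,P): return R.from_euler('zyx',[q[2],-25*np.pi/180,0]).apply(P)+[q[0],q[1],.04]
f=lambda q:(proj(c,T(q,P))-uv).ravel()
r=least_squares(f,[.475,.01,0],loss='soft_l1')
print(r.x[:2],np.degrees(r.x[2]));print(f(r.x).reshape(-1,2).round(1).tolist())
np.save("nest.npy",r.x)
E
python3 fit.py; python3 - <<'E'
from h import *
q=np.load("nest.npy");c=arm.get_calibration("top")
import fit
im=cv2.imread("pics/top0.png")
# body segmentation in top
for n,(a,b,w,h,z) in {"body":(388,228,22,22,.026),"cover":(233,236,18,20,.008),"spacer":(398,192,20,20,.01)}.items():
    g=im[b-h:b+h,a-w:a+w].astype(int)
    m=(g.min(2)>165) if n!="spacer" else (g.max(2)<85)
    ct=max(cv2.findContours(m.astype(np.uint8),cv2.RETR_EXTERNAL,cv2.CHAIN_APPROX_NONE)[0],key=cv2.contourArea)
    p=np.array([ray(c,*(x+[a-w,b-h]),z)[:2] for x in ct[:,0]],np.float32)
    print(n,cv2.minAreaRect(p*1000))
E
```

```text
[0.46907031 0.01514443] -2.898460410130416
[[0.0, -1.4], [1.3, -2.3], [-0.5, 1.0], [0.1, 0.4], [0.7, 0.2], [0.6, 0.8], [0.4, 0.9], [-1.0, 0.1], [-1.0, 0.6], [-1.1, -0.0], [0.7, -1.2], [-0.3, -1.5]]
[0.46907031 0.01514443] -2.898460410130416
[[0.0, -1.4], [1.3, -2.3], [-0.5, 1.0], [0.1, 0.4], [0.7, 0.2], [0.6, 0.8], [0.4, 0.9], [-1.0, 0.1], [-1.0, 0.6], [-1.1, -0.0], [0.7, -1.2], [-0.3, -1.5]]
body ((427.9555358886719, -214.72216796875), (51.91232681274414, 85.13960266113281), 64.49539947509766)
cover ((411.13677978515625, 253.82211303710938), (69.85478210449219, 54.149593353271484), 6.447283744812012)
spacer ((503.20587158203125, -250.41171264648438), (3.0892984867095947, 0.0), 177.48985290527344)
```

Request:
step_arm([
  [[0.07,-0.69,-0.3],-0.6,1],
  [[0.07,-0.69,-0.3],-0.6,1],
  [[0.07,-0.69,-0.3],-0.6,1],
  [[0.07,-0.69,-0.3],-0.6,1],
  [[0.07,-0.69,-0.3],-0.6,1],
  [[0.07,-0.69,-0.3],-0.6,1],
  [[0.07,-0.69,-0.3],-0.6,1],
  [[0.07,-0.69,-0.3],-0.6,1],
  [[0,0,0],0,1],
  [[0,0,0],0,1],
])

```text
time: 2.48
tool_pos: [0.4208, -0.2103, 0.2272]
tcp_rot: [180.0, -0.1, 154.4]
force: [-0.3, -0.7, 0.0]
opening: 1.002
grip_force: 0.0
```

```bash
cat > seg.py <<'E'
from h import *
import sys
def look(f,kind,z,near=None):
    s=arm.sense();print(s['tool_pos'],s['tcp_rot'][2])
    c=snap("wrist",f); im=cv2.imread(f"pics/{f}_raw.png").astype(int)
    m=(im.min(2)>150)&(im.max(2)-im.min(2)<40) if kind=="w" else (im.max(2)<90)&(im.max(2)-im.min(2)<25)
    m=cv2.morphologyEx(m.astype(np.uint8),cv2.MORPH_OPEN,np.ones((3,3)))
    for ct in cv2.findContours(m,cv2.RETR_EXTERNAL,cv2.CHAIN_APPROX_NONE)[0]:
        if cv2.contourArea(ct)<800: continue
        p=np.array([ray(c,*x,z)[:2] for x in ct[:,0]],np.float32)*1000
        print(cv2.boundingRect(ct),cv2.minAreaRect(p))
E
python3 -c "
from seg import *
look('body','w',.026)"
```

```text
[ 0.42083734 -0.21029251  0.22715058] 154.3621897033406
(0, 289, 49, 72) ((433.8200988769531, -525.601806640625), (43.85547637939453, 82.65312194824219), 50.50269317626953)
(284, 140, 65, 98) ((428.4593505859375, -215.22756958007812), (52.230621337890625, 83.99443817138672), 64.17264556884766)
```

View pics/body.png

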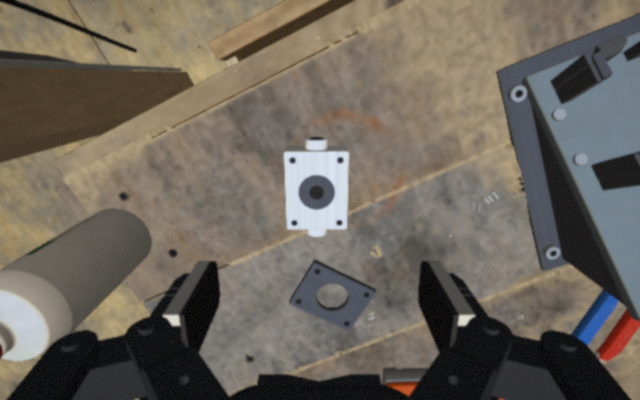

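Request:
step_arm([
  [[0.01,-0.03,-0.93],-0.04,1],
  [[0,0,-0.93],0,1],
  [[0,0,-0.93],0,1],
  [[0,0,-0.6],0,1],
  [[0,0,-0.34],0,1],
  [[0,0,0],0,1],
  [[0,0,0],0,-1],
  [[0,0,0],0,-1],
  [[0,0,0],0,-1],
  [[0,0,0],0,-1],
  [[0,0,0],0,-1],
  [[0,0,0],0,-1],
], force=60)

```text
time: 3.53
tool_pos: [0.422, -0.2123, 0.0805]
tcp_rot: [180.0, 0.2, 154.1]
force: [1.0, 4.8, 5.9]
opening: 0.588
grip_force: 62.7
```

```bash
python3 - <<'E'
from h import *
s=arm.sense();print(s['tool_pos'],s['tcp_rot'],s['opening'],s['grip_force'])
R0=R.from_euler('xyz',[180,0,154.3622],degrees=True)
# camera of the body picture
cw=arm.get_calibration("wrist"); d=np.array([.42083734,-.21029251,.22715058])
Rc=R.from_euler('xyz',s['tcp_rot'],degrees=True)
rel=Rc.inv().apply(cw['eye']-s['tool_pos']); relR=Rc.inv()*R.from_euler('xyz',cw['orientation'],degrees=True)
cb=dict(cw,eye=d+R0.apply(rel),orientation=(R0*relR).as_euler('xyz',degrees=True))
p=np.array([ray(cb,u,v,.01)[:2] for u,v in[(315,261),(376,293),(348,327),(290,298)]],np.float32)
print(cv2.minAreaRect(p*1000))
snap("wrist","grip")
E
```

```text
[ 0.42203176 -0.21226835  0.08053994] [1.79982586e+02 1.64157534e-01 1.54114076e+02] 0.5876437863021851 62.65867352485657
((537.1350708007812, -249.67147827148438), (68.60336303710938, 47.67097473144531), 33.56562805175781)
```

View pics/grip.png

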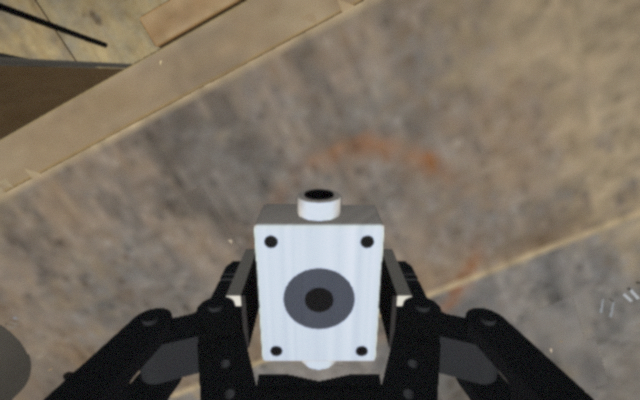

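```bash
cat > plan.py <<'E'
from h import *
q=np.load("nest.npy"); N=R.from_euler('zyx',[q[2],-np.radians(25),0])
W=lambda x,z,y=0: N.apply([x/1e3,y/1e3,z/1e3])+[q[0],q[1],.04]
def hor(ox,oz,a,h):   # part origin in plate, horizontal; a = tcp forward of the part centre (mm, uphill +), h tcp height over underside
    return W(ox,oz)+np.array([np.cos(q[2])*a,np.sin(q[2])*a,h])/1e3
E
python3 - <<'E'
from plan import *
s=arm.sense();p=s['tool_pos'];print(p,np.degrees(q[2])+180-s['tcp_rot'][2])
L=[("above",hor(-5.5,80,-7.1,80.5)),("mouth",hor(-5.5,45,-7.1,80.5)),("floor",hor(-5.5,16,-7.1,80.5)),("seat",W(-8,19)+[0,0,.0615])]
for n,t in L: print(n,t.round(4),((t-p)*25).round(2)); p=t
E
```

```text
[ 0.42200972 -0.21227204  0.08052802] 22.985241423814927
above [0.4232 0.0158 0.1907] [0.03 5.7  2.75]
mouth [0.438  0.0158 0.159 ] [ 0.37  0.   -0.79]
floor [0.4502 0.0158 0.1327] [ 0.31  0.   -0.66]
seat [0.4538 0.0155 0.1153] [ 0.09 -0.01 -0.43]
```

Request:
step_arm([
  [[0,0,0.5],0,-1],
  [[0,0,0.9],0,-1],
  [[0,0.5,0.9],0.5,-1],
  [[0,0.8,0.45],0.6,-1],
  [[0,0.8,0],0.6,-1],
  [[0,0.8,0],0.6,-1],
  [[0,0.8,0],0.6,-1],
  [[0,0.8,0],0.6,-1],
  [[0.03,0.8,0],0.6,-1],
  [[0,0.4,0],0.5,-1],
  [[0,0,0],0,-1],
  [[0,0,0],0,-1],
])

```text
time: 4.58
tool_pos: [0.4221, 0.0165, 0.1895]
tcp_rot: [-180.0, 0.1, 177.2]
force: [-0.4, -0.3, -3.6]
opening: 0.589
grip_force: 65.7
```

```bash
python3 - <<'E'
from plan import *
s=arm.sense();p=s['tool_pos'];print(p,s['tcp_rot'],s['opening'],np.degrees(q[2])+180-s['tcp_rot'][2], (hor(-5.5,80,-7.1,80.5)-p)*25)
c=snap("wrist","over1")
# project pocket features for a check
im=cv2.imread("pics/over1_raw.png")
pts=[(a,b,52) for a in(-36.5,36.5) for b in(-28.5,28.5)]+[(-55,-50,0),(-55,50,0)]+[(-44.5,b,52) for b in(-36.5,36.5)]
for u,v in proj(c,np.array([W(x,z,y) for x,y,z in pts])): cv2.drawMarker(im,(int(round(u)),int(round(v))),(0,0,255),0,7,1)
cv2.imwrite("pics/over1.png",im)
E
```

```text
[0.42211719 0.01648537 0.18950279] [-1.79998083e+02  6.92495838e-02  1.77231956e+02] 0.5891004834640485 -0.13041689133999057 [ 0.02686074 -0.01759502  0.0295101 ]
```

View pics/over1.png

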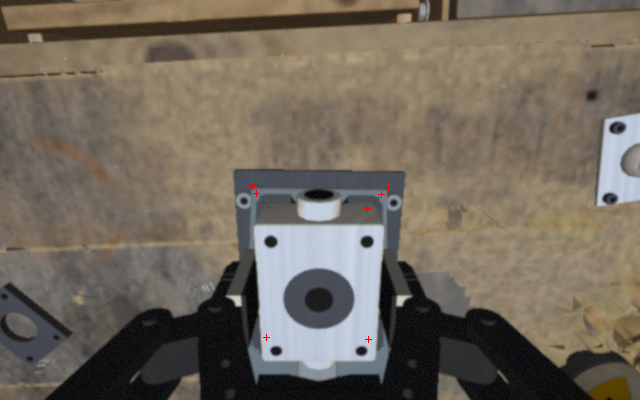

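Request:
step_arm([
  [[0.13,-0.02,-0.2],-0.03,-1],
  [[0.13,0,-0.26],0,-1],
  [[0.13,0,-0.28],0,-1],
  [[0.1,0,-0.2],0,-1],
  [[0.08,0,-0.16],0,-1],
  [[0.08,0,-0.16],0,-1],
  [[0.06,0,-0.12],0,-1],
  [[0,0,0],0,-1],
])

```text
time: 5.3
tool_pos: [0.4503, 0.0146, 0.1324]
tcp_rot: [-180.0, -0.1, 176.9]
force: [-2.8, 0.7, -6.2]
opening: 0.593
grip_force: 65.4
```

Request:
step_arm([
  [[0.02,0.01,-0.1],0,-1],
  [[0.02,0.01,-0.1],0,-1],
  [[0.02,0,-0.1],0,-1],
  [[0.02,0,-0.1],0,-1],
  [[0,0,0],0,-1],
], force=30)

```text
time: 5.72
tool_pos: [0.4527, 0.0156, 0.119]
tcp_rot: [-180.0, -0.1, 176.9]
force: [-12.7, -0.8, 22.0]
opening: 0.591
grip_force: 81.2
```

```bash
python3 - <<'E'
from plan import *
s=arm.sense();print(s['tool_pos'],s['tcp_rot'],s['opening'],s['force'],s['grip_force'])
snap("wrist","seat1",(160,100,480,400),2.5)
E
```

```text
[0.45270411 0.01560698 0.1189721 ] [-1.79996869e+02 -7.83763303e-02  1.76935221e+02] 0.5910700855795156 [-12.7117421   -0.82341685  21.9919794 ] 81.21474266052246
```

View pics/seat1.png

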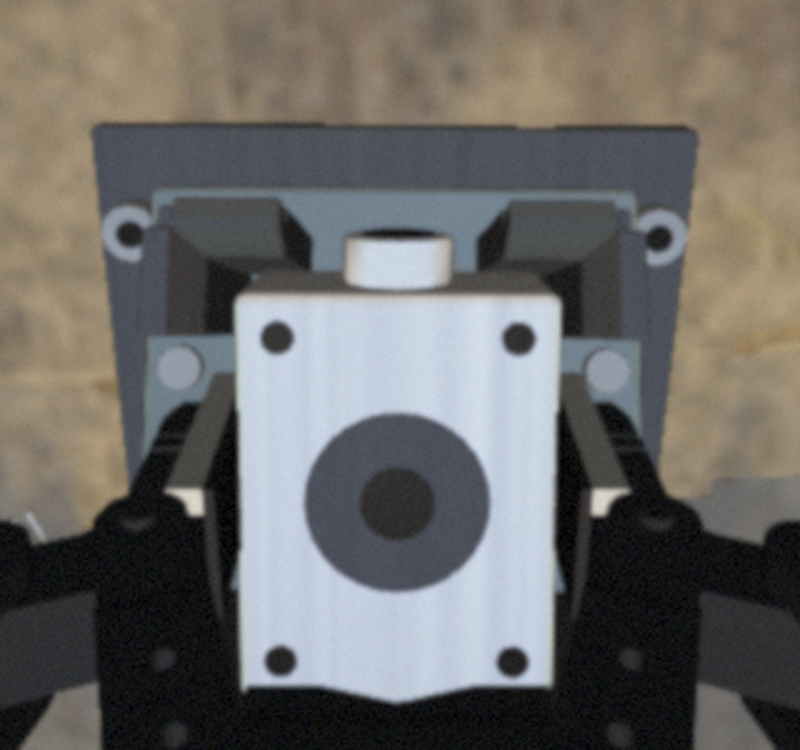

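Request:
step_arm([
  [[0,0,0],0,0.5],
  [[0,0,0],0,0.6],
  [[0,0,0],0,0.6],
  [[0,0,0],0,0.6],
  [[-0.1,0,0.2],0,0.6],
  [[-0.2,0,0.4],0,0.6],
  [[-0.4,0,0.8],0,0.6],
  [[-0.4,0,0.8],0,0.6],
  [[-0.4,0,0.8],0,0.6],
  [[-0.2,0,0.4],0,0.6],
  [[0,0,0],0,1],
])

```text
time: 6.68
tool_pos: [0.3855, 0.0157, 0.2568]
tcp_rot: [180.0, 0.3, 177.0]
force: [1.1, -0.3, 0.2]
opening: 0.923
grip_force: 0.0
```

```bash
python3 - <<'E'
from plan import *
s=arm.sense();print(s['tool_pos'],s['tcp_rot'],s['opening'],s['force'],s['grip_force'])
c=snap("wrist","rel1")
im=cv2.imread("pics/rel1_raw.png")
pts=[(a,b,26) for a in(-34,34) for b in(-26,26)]+[(0,0,26)]+[(a,b,52) for a in(-40.5,40.5) for b in(-32.5,32.5)]
U=proj(c,np.array([W(x,z,y) for x,y,z in pts]))
im=cv2.resize(im,None,fx=2,fy=2)
for u,v in U: cv2.drawMarker(im,(int(round(2*u+.5)),int(round(2*v+.5))),(0,0,255),0,9,1)
u,v=U[4]*2; x0=int(u)-300;y0=int(v)-250;y0=max(0,min(y0,300)) ;cv2.imwrite("pics/rel1.png",im[y0:y0+500,x0:x0+600])
E
```

```text
[0.38554822 0.0156928  0.2567927 ] [179.97912065   0.31628176 176.9648482 ] 0.9229096203636632 [ 1.13172983 -0.3054087   0.19588231] 0.0
```

View pics/rel1.png

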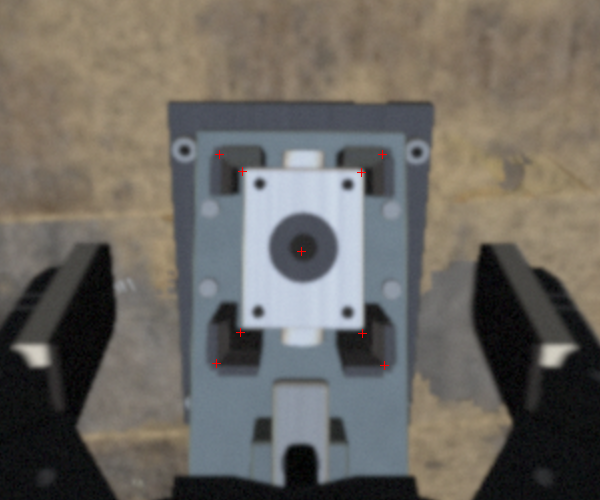

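Request:
step_arm([
  [[0.1,-0.33,0],-1,1],
  [[0.2,-0.33,0],-1,1],
  [[0.2,-0.33,0],-1,1],
  [[0.2,-0.33,0],-1,1],
  [[0.2,-0.33,0],-1,1],
  [[0.2,-0.33,0],-1,1],
  [[0.2,-0.33,0],-1,1],
  [[0.2,-0.33,0],-1,1],
  [[0.2,-0.33,0],-1,1],
  [[0.2,-0.33,0],-1,1],
  [[0.2,-0.33,0],-1,1],
  [[0.2,-0.33,0],-1,1],
  [[0.2,-0.33,0],-1,1],
  [[0.2,-0.33,0],-1,1],
  [[0.2,-0.33,0],-1,1],
  [[0.2,-0.33,0],-1,1],
  [[0.2,-0.33,0],-1,1],
  [[0.2,-0.33,0],-1,1],
  [[0.2,-0.33,0],-1,1],
  [[0.23,-0.25,0],-1,1],
])

```text
time: 8.4
tool_pos: [0.5432, -0.2462, 0.2517]
tcp_rot: [-179.9, -0.0, 76.7]
force: [0.5, -0.1, -0.5]
opening: 0.997
grip_force: 0.0
```

Request:
step_arm([
  [[0,0,-0.12],-1,1],
  [[0,0,-0.12],-1,1],
  [[0,0,-0.12],-1,1],
  [[0,0,-0.12],-1,1],
  [[0,0,-0.12],-1,1],
  [[0,0,-0.12],-1,1],
  [[0,0,-0.12],-1,1],
  [[0,0,-0.12],-1,1],
  [[0,0,0],0,1],
  [[0,0,0],0,1],
])

```text
time: 9.23
tool_pos: [0.5428, -0.2451, 0.2136]
tcp_rot: [-179.9, 0.1, 37.1]
force: [0.2, -0.2, 0.4]
opening: 1.004
grip_force: 0.0
```

```bash
python3 -c "
from seg import *
look('sp','d',.01)
im=cv2.imread('pics/sp_raw.png');c=arm.get_calibration('wrist')
u,v=proj(c,np.array([[.537,-.2497,.01]]))[0];print(u,v)
for dv in range(-50,51,10): print([int(im[int(v)+dv,int(u)+du].mean()) for du in range(-60,61,8)])
"
```

```text
[ 0.54278407 -0.24507386  0.21358075] 37.10294975441839
(0, 243, 630, 157) ((424.7423095703125, -332.4613037109375), (181.07704162597656, 649.4952392578125), 37.29926300048828)
(4, 0, 89, 149) ((484.10968017578125, -13.428424835205078), (44.99105453491211, 139.87734985351562), 86.51107788085938)
317.9332105003961 189.6181686435506
[99, 90, 88, 97, 105, 103, 107, 112, 121, 117, 132, 137, 110, 95, 100, 95]
[107, 81, 96, 105, 87, 61, 89, 93, 73, 72, 83, 109, 101, 107, 101, 94]
[96, 92, 101, 89, 97, 50, 142, 90, 88, 89, 89, 50, 96, 105, 108, 101]
[108, 104, 105, 112, 103, 91, 88, 86, 87, 89, 93, 89, 99, 108, 118, 122]
[117, 121, 128, 119, 102, 91, 101, 127, 114, 111, 90, 87, 100, 118, 110, 108]
[125, 127, 122, 115, 104, 92, 137, 136, 118, 114, 106, 88, 96, 109, 118, 123]
[116, 128, 128, 124, 107, 91, 70, 123, 114, 108, 74, 90, 112, 116, 123, 135]
[133, 127, 127, 118, 108, 92, 85, 85, 82, 86, 92, 85, 110, 131, 125, 136]
[130, 133, 130, 141, 109, 39, 87, 87, 90, 90, 92, 80, 133, 135, 138, 128]
[131, 132, 132, 131, 127, 126, 115, 120, 106, 103, 116, 111, 133, 127, 121, 126]
[115, 119, 133, 130, 134, 141, 132, 129, 121, 117, 118, 126, 118, 119, 105, 114]
```

```bash
python3 -c "
from h import *
c=arm.get_calibration('wrist')
im=cv2.imread('pics/sp_raw.png').astype(int)
m=((im[...,0]>=im[...,2]+2)&(im.max(2)<125)).astype(np.uint8); m[:130]=0;m[245:]=0;m[:,:260]=0;m[:,380:]=0
m=cv2.morphologyEx(cv2.morphologyEx(m,cv2.MORPH_CLOSE,np.ones((3,3))),cv2.MORPH_OPEN,np.ones((5,5)))
for ct in cv2.findContours(m,cv2.RETR_EXTERNAL,cv2.CHAIN_APPROX_NONE)[0]:
    if cv2.contourArea(ct)<500: continue
    p=np.array([ray(c,*x,.01)[:2] for x in ct[:,0]],np.float32)*1000
    print(cv2.boundingRect(ct),cv2.minAreaRect(p))
"
```

```text
(289, 149, 66, 80) ((537.87158203125, -252.0111846923828), (69.17774200439453, 53.170249938964844), 36.0399284362793)
```

Request:
step_arm([
  [[0.04,-0.06,-0.9],-0.2,1],
  [[0,0,-0.9],0,1],
  [[0,0,-0.9],0,1],
  [[0,0,-0.6],0,1],
  [[0,0,-0.34],0,1],
  [[0,0,0],0,0.5],
  [[0,0,0],0,0.5],
  [[0,0,0],0,0.5],
], force=30)

```text
time: 9.95
tool_pos: [0.5457, -0.2481, 0.071]
tcp_rot: [179.9, -0.1, 36.0]
force: [0.1, 0.2, 1.1]
opening: 0.747
grip_force: 0.0
```

Request:
step_arm([
  [[0,0,-0.05],0,0.5],
  [[0,0,0],0,0.5],
])

```text
time: 10.12
tool_pos: [0.5455, -0.248, 0.069]
tcp_rot: [179.9, -0.1, 36.0]
force: [-0.2, 0.7, -0.0]
opening: 0.752
grip_force: 0.0
```

Request:
step_arm([
  [[0,0,-0.05],0,0.5],
  [[0,0,0],0,0.5],
])

```text
time: 10.28
tool_pos: [0.5454, -0.2479, 0.0666]
tcp_rot: [179.9, -0.1, 36.0]
force: [0.2, 0.5, 3.9]
opening: 0.749
grip_force: 1.9
```

Request:
step_arm([
  [[0,0,0.13],0,0.5],
  [[0,0,0],0,-1],
  [[0,0,0],0,-1],
  [[0,0,0],0,-1],
  [[0,0,0],0,-1],
  [[0,0,0],0,-1],
  [[0,0,0],0,-1],
], force=50)

```text
time: 10.87
tool_pos: [0.5452, -0.2478, 0.072]
tcp_rot: [179.9, -0.0, 36.0]
force: [-2.3, 1.0, 10.6]
opening: 0.592
grip_force: 50.9
```

```bash
python3 -c "
from plan import *
s=arm.sense();p=s['tool_pos'];print(p,s['tcp_rot'][2],s['opening'],s['force'])
d=p[:2]-[.5379,-.2520];a=np.radians(36.03);print(d@[np.cos(a),np.sin(a)],d@[-np.sin(a),np.cos(a)])
h=p[2]*1e3
# horizontal spacer over body: uphill bottom edge touches z=26 ; origin z=26+14.4
for n,t in [('above',hor(-2,80,-8,h)),('touch',hor(-2,42,-8,h)),('seat',W(-9,31.)+[0,0,(h-5)/1e3])]: print(n,t.round(4),((t-p)*25).round(2));p=t
"
```

```text
[ 0.54515728 -0.24780233  0.0720435 ] 35.952444334963076 0.5924404265629859 [-2.31735312  1.03118623 10.55056642]
0.008338134393213804 -0.0008741022184402297
above [0.4255 0.0157 0.1837] [-2.99  6.59  2.79]
touch [0.4415 0.0157 0.1493] [ 0.4   0.   -0.86]
seat [0.4478 0.0156 0.1313] [ 0.16 -0.   -0.45]
```

Request:
step_arm([
  [[0,0,0.5],0,-1],
  [[0,0,0.9],1,-1],
  [[0,0,0.9],1,-1],
  [[0,0,0.9],1,-1],
  [[-0.2,0.2,0.5],1,-1],
  [[-0.25,0.25,0],1,-1],
  [[-0.25,0.25,0],1,-1],
  [[-0.25,0.25,0],1,-1],
  [[-0.25,0.25,0],1,-1],
  [[-0.25,0.25,0],1,-1],
  [[-0.25,0.25,0],1,-1],
  [[-0.25,0.25,0],1,-1],
  [[-0.25,0.25,0],1,-1],
  [[-0.25,0.25,0],1,-1],
  [[-0.25,0.25,0],1,-1],
  [[-0.25,0.25,0],1,-1],
  [[-0.04,0.25,0],1,-1],
  [[0,0.25,0],1,-1],
  [[0,0.25,0],1,-1],
  [[0,0.25,0],1,-1],
])

```text
time: 12.53
tool_pos: [0.4248, -0.0891, 0.2189]
tcp_rot: [180.0, 0.0, 131.2]
force: [0.1, -0.0, -0.7]
opening: 0.591
grip_force: 53.4
```

Request:
step_arm([
  [[0,0.35,0],1,-1],
  [[0,0.35,0],1,-1],
  [[0,0.35,0],1,-1],
  [[0,0.35,0],1,-1],
  [[0,0.35,0],1,-1],
  [[0,0.35,0],1,-1],
  [[0,0.35,0],1,-1],
  [[0,0.19,-0.2],1,-1],
  [[0,0,-0.35],1,-1],
  [[0,0,-0.35],0.23,-1],
  [[0,0,0],0,-1],
  [[0,0,0],0,-1],
])

```text
time: 13.53
tool_pos: [0.4245, 0.0161, 0.1824]
tcp_rot: [-180.0, -0.1, 177.1]
force: [0.2, 0.4, -1.4]
opening: 0.59
grip_force: 53.3
```

```bash
python3 -c "
from seg import *
from plan import *
look('sp2','w',.2)
s=arm.sense();p=s['tool_pos'];print(s['force'],s['opening'])
t=hor(-2,80,-8.3,72);print(p,((t-p)*25).round(3),(180+np.degrees(q[2])-s['tcp_rot'][2])/5)
im=cv2.imread('pics/sp2_raw.png').astype(int);c=arm.get_calibration('wrist')
m=((im[...,0]>=im[...,2]+2)&(im.max(2)<125)&(im.max(2)>50)).astype(np.uint8)
U=proj(c,np.array([W(-2,80)+N0 for N0 in []]+[p+[.0083+dx,dy,-.062] for dx in(-.034,.034) for dy in(-.026,.026)]));print(U.round(0).tolist())
"
```

```text
[0.42450885 0.01607146 0.18243986] 177.05615385962395
(287, 270, 64, 39) ((379.8326721191406, 18.520301818847656), (11.389370918273926, 7.662847518920898), 81.92073059082031)
(605, 112, 35, 95) ((358.2795104980469, 68.59855651855469), (15.060379981994629, 5.485115051269531), 6.977139472961426)
[ 0.3876183  -1.15316086 -0.29452306] 0.5887052572724275
[0.42502913 0.01598229 0.18296471] [ 0.003 -0.008  0.017] 0.01075538888304095
[[252.0, 220.0], [378.0, 214.0], [268.0, 351.0], [377.0, 347.0]]
```

Request:
step_arm([
  [[0.1,0,-0.2],0,-1],
  [[0.1,0,-0.22],0,-1],
  [[0.1,0,-0.22],0,-1],
  [[0.06,0,-0.12],0,-1],
  [[0.04,0,-0.09],0,-1],
  [[0,0,0],0,-1],
])

```text
time: 14.08
tool_pos: [0.441, 0.016, 0.1479]
tcp_rot: [-180.0, -0.1, 177.1]
force: [-0.3, -0.6, 1.2]
opening: 0.588
grip_force: 53.6
```

Request:
step_arm([
  [[0.03,0,-0.09],0,-1],
  [[0.03,0,-0.09],0,-1],
  [[0.03,0,-0.09],0,-1],
  [[0.03,0,-0.09],0,-1],
  [[0,0,0],0,-1],
], force=25)

```text
time: 14.5
tool_pos: [0.4429, 0.0159, 0.1336]
tcp_rot: [-180.0, -0.4, 177.1]
force: [-9.8, -1.1, 7.1]
opening: 0.59
grip_force: 59.4
```

Request:
step_arm([
  [[-0.03,0,-0.04],0,-1],
  [[0,0,0],0,0.5],
  [[0,0,0],0,0.6],
  [[0,0,0],0,0.6],
  [[0,0,0],0,0.6],
  [[-0.1,0,0.2],0,0.6],
  [[-0.2,0,0.4],0,0.6],
  [[-0.4,0,0.8],0,0.6],
  [[-0.4,0,0.8],0,0.6],
  [[-0.4,0,0.8],0,0.6],
  [[0,0,0],0,1],
  [[0,0,0],0,1],
])

```text
time: 15.5
tool_pos: [0.385, 0.0161, 0.2548]
tcp_rot: [180.0, 0.3, 177.1]
force: [-0.4, -0.1, 0.6]
opening: 0.994
grip_force: 0.0
```

```bash
cat > chk.py <<'E'
from plan import *
s=arm.sense();print(s['tool_pos'],s['tcp_rot'][2],s['force'],s['opening'])
c=snap("wrist","sp3"); im=cv2.imread("pics/sp3_raw.png").astype(int)
# window (30 mm) of the spacer: bright aluminium body seen through it; fit rect in plate plane z=36
n=N.apply([0,0,1]); o=W(0,36)
def back(u,v):
    e=np.array(c['eye']); d=R.from_euler('xyz',c['orientation'],degrees=True).apply([(u-c['cx'])/c['fx'],-(v-c['cy'])/c['fy'],-1])
    return N.inv().apply(e+d*((o-e)@n)/(d@n)-o)[:2]*1e3
H=np.array([np.r_[proj(c,np.array([W(x,36,y)]))[0]] for x,y in[(-60,-45),(60,-45),(60,45),(-60,45)]],np.float32)
M=cv2.getPerspectiveTransform(H,np.float32([(0,0),(480,0),(480,360),(0,360)]))
wp=cv2.warpPerspective(im.astype(np.uint8),M,(480,360));cv2.imwrite("pics/warp.png",wp)
g=wp.mean(2)
print("x profile y=-20",[(x,int(g[96:104,4*(x+60)].mean())) for x in range(-44,45,2)])
print("y profile x=22",[(y,int(g[4*(y+45),320:336].mean())) for y in range(-40,41,2)])
E
python3 chk.py
```

```text
[0.38495553 0.016062   0.25476687] 177.11475649423377 [-0.36720153 -0.11282212  0.60321508] 0.993556530213718
x profile y=-20 [(-44, 84), (-42, 79), (-40, 81), (-38, 81), (-36, 76), (-34, 85), (-32, 77), (-30, 53), (-28, 55), (-26, 81), (-24, 86), (-22, 84), (-20, 84), (-18, 85), (-16, 86), (-14, 86), (-12, 85), (-10, 85), (-8, 85), (-6, 85), (-4, 84), (-2, 84), (0, 85), (2, 85), (4, 86), (6, 86), (8, 86), (10, 85), (12, 86), (14, 87), (16, 87), (18, 86), (20, 85), (22, 80), (24, 59), (26, 55), (28, 74), (30, 85), (32, 66), (34, 28), (36, 26), (38, 28), (40, 38), (42, 32), (44, 41)]
y profile x=22 [(-40, 126), (-38, 127), (-36, 120), (-34, 70), (-32, 33), (-30, 33), (-28, 34), (-26, 79), (-24, 87), (-22, 83), (-20, 77), (-18, 70), (-16, 79), (-14, 83), (-12, 84), (-10, 81), (-8, 81), (-6, 82), (-4, 82), (-2, 82), (0, 83), (2, 85), (4, 84), (6, 82), (8, 82), (10, 86), (12, 85), (14, 84), (16, 82), (18, 75), (20, 71), (22, 78), (24, 84), (26, 77), (28, 36), (30, 33), (32, 44), (34, 96), (36, 125), (38, 128), (40, 129)]
```

Request:
step_arm([
  [[0.06,0.74,0],0.23,1],
  [[0.06,0.74,0],0.23,1],
  [[0.06,0.74,-0.1],0.23,1],
  [[0.06,0.74,-0.2],0.23,1],
  [[0.06,0.74,-0.2],0.23,1],
  [[0.06,0.74,-0.2],0.23,1],
  [[0.06,0.74,-0.2],0.23,1],
  [[0.03,0.74,-0.2],0.25,1],
  [[0,0,0],0,1],
  [[0,0,0],0,1],
])

```text
time: 16.38
tool_pos: [0.4021, 0.2538, 0.2065]
tcp_rot: [-179.9, -0.2, -173.4]
force: [-0.4, 0.2, -0.1]
opening: 1.002
grip_force: 0.0
```

```bash
python3 -c "
from seg import *
look('cov','w',.008)"
```

```text
[0.40211093 0.25380104 0.20651588] -173.44530278444205
(283, 152, 65, 79) ((411.7962646484375, 252.17556762695312), (67.0945816040039, 51.797115325927734), 6.683112621307373)
```

Request:
step_arm([
  [[0.04,-0.06,-0.9],0.02,1],
  [[0,0,-0.9],0,1],
  [[0,0,-0.8],0,1],
  [[0,0,-0.5],0,1],
  [[0,0,-0.24],0,0.6],
  [[0,0,0],0,0.4],
  [[0,0,0],0,-1],
  [[0,0,0],0,-1],
  [[0,0,0],0,-1],
  [[0,0,0],0,-1],
  [[0,0,0],0,-1],
], force=50)

```text
time: 17.35
tool_pos: [0.4047, 0.2507, 0.076]
tcp_rot: [180.0, 0.1, -173.5]
force: [0.5, -0.1, -1.3]
opening: 0.568
grip_force: 51.7
```

```bash
python3 -c "
from plan import *
s=arm.sense();p=s['tool_pos'];print(p,s['tcp_rot'][2],s['opening'],s['force'])
d=p[:2]-[.4118,.2522];a=np.radians(6.68);e=d@[np.cos(a),np.sin(a)]*1e3;print(e,d@[-np.sin(a),np.cos(a)])
h=p[2]*1e3
for n,t in [('above',hor(-2.5,90,e,h)),('touch',hor(-2.5,52,e,h)),('seat',W(-2+e,40.5)+[0,0,(h-5)/1e3])]: print(n,t.round(4),((t-p)*25).round(2));p=t
"
```

```text
[0.40473649 0.25070489 0.07600985] -173.49228079187358 0.5684382709824988 [ 0.46499872 -0.08879151 -1.25122498]
-7.189476369241775 -0.0006633066214561586
above [0.4216 0.0156 0.1965] [ 0.42 -5.88  3.01]
touch [0.4377 0.0156 0.1621] [ 0.4   0.   -0.86]
seat [0.4436 0.0156 0.1438] [ 0.15 -0.   -0.46]
```

Request:
step_arm([
  [[0,0,0],0,0.5],
  [[0,0,0],0,0.5],
  [[0,0,-0.09],0,0.5],
  [[0,0,0],0,0.5],
  [[0,0,0],0,-1],
  [[0,0,0],0,-1],
  [[0,0,0],0,-1],
  [[0,0,0],0,-1],
  [[0,0,0],0,-1],
])

```text
time: 18.1
tool_pos: [0.4041, 0.2504, 0.0717]
tcp_rot: [-180.0, -0.0, -173.5]
force: [-0.9, -0.5, 6.1]
opening: 0.591
grip_force: 51.1
```

Request:
step_arm([
  [[0,0,0.5],0,-1],
  [[0,0,0.9],0,-1],
  [[0,0,0.9],0,-1],
  [[0.05,-0.5,0.7],-0.2,-1],
  [[0.05,-0.7,0],-0.25,-1],
  [[0.05,-0.7,0],-0.25,-1],
  [[0.05,-0.7,0],-0.25,-1],
  [[0.05,-0.7,0],-0.25,-1],
  [[0.05,-0.7,0],-0.25,-1],
  [[0.05,-0.7,0],-0.25,-1],
  [[0.05,-0.7,0],-0.18,-1],
  [[0.03,-0.47,0],0,-1],
  [[0,0,0],0,-1],
  [[0,0,0],0,-1],
])

```text
time: 19.27
tool_pos: [0.4212, 0.0149, 0.1914]
tcp_rot: [180.0, -0.0, 177.0]
force: [0.1, -0.2, -1.4]
opening: 0.588
grip_force: 53.4
```

```bash
python3 -c "
from plan import *
s=arm.sense();p=s['tool_pos'];print(p,(180+np.degrees(q[2])-s['tcp_rot'][2])/5,s['opening'],s['force'])
h=71.7;e=-7.8
for n,t in [('above',hor(-2.5,90,e,h)),('touch',hor(-2.5,52,e,h)),('seat',W(-2+e,40.)+[0,0,(h-4)/1e3])]: print(n,t.round(4),((t-p)*25).round(3));p=t
"
```

```text
[0.42124417 0.01486998 0.19136252] 0.027200868476171536 0.5875504358171487 [ 0.06581275 -0.19590484 -1.41847092]
above [0.421  0.0157 0.1922] [-0.007  0.02   0.021]
touch [0.437  0.0157 0.1578] [ 0.401  0.    -0.861]
seat [0.4433 0.0156 0.1398] [ 0.156 -0.001 -0.449]
```

Request:
step_arm([
  [[0.1,0.02,-0.2],0.02,-1],
  [[0.1,0,-0.22],0,-1],
  [[0.1,0,-0.22],0,-1],
  [[0.06,0,-0.12],0,-1],
  [[0.03,0,-0.08],0,-1],
  [[0,0,0],0,-1],
])

```text
time: 19.77
tool_pos: [0.4369, 0.0168, 0.1568]
tcp_rot: [-180.0, -0.1, 177.3]
force: [0.2, -0.1, -1.5]
opening: 0.584
grip_force: 53.4
```

Request:
step_arm([
  [[0.03,0,-0.09],0,-1],
  [[0.03,0,-0.09],0,-1],
  [[0.03,0,-0.09],0,-1],
  [[0.02,0,-0.09],0,-1],
  [[0,0,-0.04],0,-1],
  [[0,0,0],0,-1],
], force=25)

```text
time: 20.27
tool_pos: [0.4401, 0.0166, 0.1424]
tcp_rot: [180.0, -0.1, 177.2]
force: [-7.6, 0.8, 13.8]
opening: 0.585
grip_force: 60.8
```

Request:
step_arm([
  [[-0.03,-0.02,-0.05],0,-1],
  [[0,0,0],0,0.5],
  [[0,0,0],0,0.6],
  [[0,0,0],0,0.6],
  [[0,0,0],0,0.6],
  [[-0.1,0,0.2],0,0.6],
  [[-0.2,0,0.4],0,0.6],
  [[-0.4,0,0.8],0,0.6],
  [[-0.4,0,0.8],0,0.6],
  [[-0.3,0,0.6],0,0.6],
  [[0,0,0],0,1],
  [[0,0,0],0,1],
])

```text
time: 21.27
tool_pos: [0.3844, 0.0156, 0.2534]
tcp_rot: [180.0, 0.2, 177.2]
force: [0.7, 0.3, -1.2]
opening: 0.999
grip_force: 0.0
```

```bash
sed -e 's/sp3/cov3/g' -e 's/,36/,44/g' chk.py > chk2.py; python3 chk2.py; python3 -c "
import cv2;im=cv2.imread('pics/warp.png');r=cv2.imread('pics/cov3_raw.png')
r=cv2.resize(r[100:400,160:480],None,fx=1.2,fy=1.2)
import numpy as np
o=np.zeros((360,480+384,3),np.uint8);o[:,:480]=im;o[:,480:]=r;cv2.imwrite('pics/cov3v.png',cv2.resize(o,(792,330)))"
```

```text
[0.38440932 0.01563143 0.25341381] 177.20945405426798 [ 0.65685842  0.2961579  -1.17498525] 0.9993392608135139
x profile y=-20 [(-44, 83), (-42, 76), (-40, 78), (-38, 76), (-36, 111), (-34, 171), (-32, 179), (-30, 175), (-28, 174), (-26, 178), (-24, 186), (-22, 184), (-20, 183), (-18, 182), (-16, 180), (-14, 181), (-12, 183), (-10, 185), (-8, 185), (-6, 186), (-4, 187), (-2, 189), (0, 192), (2, 196), (4, 198), (6, 198), (8, 199), (10, 198), (12, 197), (14, 196), (16, 194), (18, 188), (20, 184), (22, 183), (24, 178), (26, 172), (28, 176), (30, 180), (32, 113), (34, 25), (36, 26), (38, 36), (40, 36), (42, 38), (44, 72)]
y profile x=22 [(-40, 121), (-38, 121), (-36, 121), (-34, 118), (-32, 83), (-30, 36), (-28, 25), (-26, 23), (-24, 25), (-22, 75), (-20, 191), (-18, 194), (-16, 148), (-14, 124), (-12, 121), (-10, 143), (-8, 183), (-6, 203), (-4, 207), (-2, 211), (0, 213), (2, 207), (4, 205), (6, 208), (8, 213), (10, 210), (12, 208), (14, 204), (16, 206), (18, 209), (20, 212), (22, 211), (24, 210), (26, 209), (28, 204), (30, 168), (32, 127), (34, 113), (36, 130), (38, 167), (40, 204)]Traceback (most recent call last):
  File "<string>", line 5, in <module>
    o=np.zeros((360,480+384,3),np.uint8);o[:,:480]=im;o[:,480:]=r;cv2.imwrite('pics/cov3v.png',cv2.resize(o,(792,330)))
                                         ~^^^^^^^^
ValueError: could not broadcast input array from shape (440,480,3) into shape (360,480,3)
```

```bash
sed -e 's/sp3/cov4/g' -e 's/W(0,36)/W(0,44)/;s/W(x,36,y)/W(x,44,y)/' -e '/profile/d' chk.py > chk2.py; cat >> chk2.py <<'E'
m=g>115
for y in(-23,-12,12,23): print("y",y,[np.where(m[4*(y+45),80:400])[0][k]/4-40 for k in(0,-1)])
for x in(-20,0,12,20): print("x",x,[np.where(m[64:296,4*(x+60)])[0][k]/4-29 for k in(0,-1)])
p=proj(c,np.array([W(78,90)]))[0];print(W(78,90),W(78,90)+[0,0,.054],p)
E
python3 chk2.py
```

```text
[0.3843867  0.01561622 0.25245688] 177.20402790098157 [ 0.32280623  0.83456526 -0.12522759] 1.0001430362943016
y -23 [np.float64(-36.25), np.float64(32.0)]
y -12 [np.float64(-40.0), np.float64(39.75)]
y 12 [np.float64(-40.0), np.float64(39.75)]
y 23 [np.float64(-35.75), np.float64(32.25)]
x -20 [np.float64(-29.0), np.float64(28.75)]
x 0 [np.float64(-29.0), np.float64(28.75)]
x 12 [np.float64(-29.0), np.float64(28.75)]
x 20 [np.float64(-25.5), np.float64(26.5)]
[0.50163624 0.01120028 0.15448975] [0.50163624 0.01120028 0.20848975] [319.78433345 400.2705613 ]
```

Request:
step_arm([
  [[0.5,0,0],0,1],
  [[0.6,-0.03,0],0,1],
  [[0.6,-0.03,0],0,1],
  [[0.6,-0.03,0],0,1],
  [[0.5,-0.02,0],0,1],
  [[0.24,0,-0.1],0,0.3],
  [[0,0,-0.4],0,0],
  [[0,0,-0.4],0,0],
  [[0,0,-0.24],0,0],
  [[0,0,0],0,0],
  [[0,0,0],0,0],
], force=60)

```text
time: 22.28
tool_pos: [0.5051, 0.0113, 0.2053]
tcp_rot: [-180.0, -0.2, 177.2]
force: [0.6, -0.5, 0.1]
opening: 0.498
grip_force: 0.0
```

```bash
python3 -c "
from h import *
s=arm.sense();print(s['tool_pos'],s['tcp_rot'][2],s['force'],s['opening'])
snap('wrist','tab',(160,100,480,400),2)"
```

```text
[0.50507397 0.01126739 0.20525683] 177.209922423671 [ 0.5697013  -0.45691822  0.11131363] 0.49797333121177145
```

View pics/tab.png

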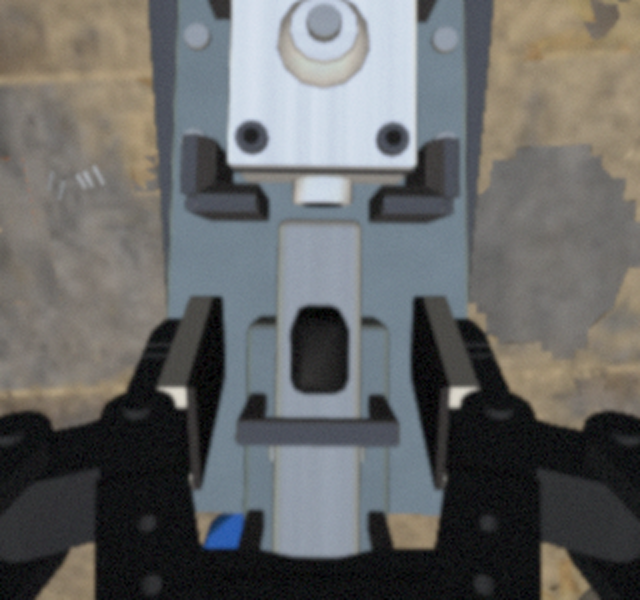

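Request:
step_arm([
  [[0,0,0],0,-1],
  [[0,0,0],0,-1],
  [[0,0,0],0,-1],
  [[0,0,0],0,-1],
  [[0,0,0],0,-1],
  [[0,0,0],0,-1],
  [[0,0,0],0,-1],
])

```text
time: 22.92
tool_pos: [0.5063, 0.0115, 0.2073]
tcp_rot: [180.0, 0.1, 177.2]
force: [-0.8, 1.8, 5.6]
opening: 0.121
grip_force: 60.2
```

Request:
step_arm([
  [[-0.025,0,0.05],0,-1],
  [[-0.025,0,0.06],0,-1],
  [[-0.025,0,0.06],0,-1],
  [[-0.025,0,0.055],0,-1],
  [[0,0,0],0,-1],
  [[0,0,0],0,-1],
])

```text
time: 23.42
tool_pos: [0.5015, 0.0117, 0.2154]
tcp_rot: [180.0, -0.0, 177.2]
force: [1.4, 5.3, -1.6]
opening: 0.124
grip_force: 59.2
```

Request:
step_arm([
  [[-0.1,0.005,-0.04],0,-1],
  [[-0.11,0.005,-0.05],0,-1],
  [[-0.11,0.005,-0.05],0,-1],
  [[-0.11,0.005,-0.05],0,-1],
  [[-0.11,0.005,-0.05],0,-1],
  [[-0.11,0.005,-0.05],0,-1],
  [[0,0,0],0,-1],
  [[0,0,0],0,-1],
])

```text
time: 24.08
tool_pos: [0.4763, 0.0132, 0.2041]
tcp_rot: [179.9, 0.1, 177.2]
force: [2.5, 7.6, -1.6]
opening: 0.124
grip_force: 59.3
```

Request:
step_arm([
  [[-0.05,0,-0.02],0,-1],
  [[0,0,0],0,-1],
  [[0.025,0,-0.06],0,-1],
  [[0.025,0,-0.06],0,-1],
  [[0.025,0,-0.06],0,-1],
  [[0,0,0],0,-1],
])

```text
time: 24.58
tool_pos: [0.4794, 0.013, 0.1967]
tcp_rot: [179.9, 0.3, 177.2]
force: [7.2, 6.7, 0.3]
opening: 0.126
grip_force: 59.6
```

Request:
step_arm([
  [[0,0,0],0,-0.5],
  [[0,0,0],0,0],
  [[0,0,0],0,0],
  [[0,0,0],0,0],
  [[-0.2,0,0.5],0,0],
  [[-0.4,0,0.8],0,0],
  [[-0.8,0,0.5],0,0],
  [[-0.8,0,0],0,0.5],
  [[-0.4,0,0],0,1],
  [[0,0,0],0,1],
  [[0,0,0],0,1],
])

```text
time: 25.5
tool_pos: [0.3724, 0.0123, 0.268]
tcp_rot: [-180.0, 0.0, 177.2]
force: [0.9, -0.4, 0.6]
opening: 0.995
grip_force: 0.0
```

```bash
sed -i '/^p=proj/d' chk2.py; cat >> chk2.py <<'E'
# bolt nose edge: search along plate x at y=0 on plane z=52, and tab top on plane z=91
def prof(z,y,xs): return [(x,im[tuple(np.round(proj(c,np.array([W(x,z,y)]))[0][::-1]).astype(int))].mean().round().astype(int)) for x in xs]
print(prof(52,6,range(8,60,2)))
print(prof(91,0,range(26,80,3)))
cv2.imwrite("pics/end.png",im)
E
python3 chk2.py
```

```text
[0.37242446 0.01233074 0.26799048] 177.20612045560026 [ 0.85763391 -0.39626426  0.57276768] 0.9946088758618383
y -23 [np.float64(-35.75), np.float64(32.5)]
y -12 [np.float64(-40.0), np.float64(39.75)]
y 12 [np.float64(-40.0), np.float64(39.75)]
y 23 [np.float64(-35.75), np.float64(32.5)]
x -20 [np.float64(-29.0), np.float64(28.75)]
x 0 [np.float64(-29.0), np.float64(28.75)]
x 12 [np.float64(-29.0), np.float64(28.75)]
x 20 [np.float64(-26.0), np.float64(26.5)]
[(8, np.int64(192)), (10, np.int64(203)), (12, np.int64(211)), (14, np.int64(212)), (16, np.int64(210)), (18, np.int64(164)), (20, np.int64(126)), (22, np.int64(149)), (24, np.int64(151)), (26, np.int64(153)), (28, np.int64(153)), (30, np.int64(151)), (32, np.int64(153)), (34, np.int64(151)), (36, np.int64(154)), (38, np.int64(151)), (40, np.int64(152)), (42, np.int64(145)), (44, np.int64(99)), (46, np.int64(63)), (48, np.int64(28)), (50, np.int64(22)), (52, np.int64(18)), (54, np.int64(21)), (56, np.int64(23)), (58, np.int64(32))]
[(26, np.int64(151)), (29, np.int64(152)), (32, np.int64(45)), (35, np.int64(2)), (38, np.int64(12)), (41, np.int64(7)), (44, np.int64(30)), (47, np.int64(42)), (50, np.int64(45)), (53, np.int64(43)), (56, np.int64(90)), (59, np.int64(151)), (62, np.int64(145)), (65, np.int64(149)), (68, np.int64(103)), (71, np.int64(12)), (74, np.int64(16)), (77, np.int64(19))][ WARN:0@0.899] global loadsave.cpp:1063 imwrite_ Unsupported depth image for selected encoder is fallbacked to CV_8U.
```

```bash
python3 -c "
from rig import arm
print(arm.close_job())"
```

```text
the job is handed in; nothing more can be done
None
```

The valve body, spacer and cover are stacked in the pocket with the keeper bolt home over the cover's edge, and I handed the job in at about 25.6 s of the 72 s allowed. My last measurements put the cover about 2 mm down-slope of centre and the bolt nose about 29–30 mm down its travel. No verdict came back.

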